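# Close up the gauge chest

### The job

Close up the blue gauge chest on the bench: with the fingertips push both drawers fully home, in either order, and only then press the lid down until it is shut flat. Only push from outside: do not grip or lift anything, pull anything further open, or put a finger inside a drawer or under the lid. Do not slam anything, and leave the tools and parts standing around the chest where they are.

Things in the scene. Friction and masses are not known exactly. Their poses are not given: they have to be found in the camera images.
- chest: blue steel gauge chest fixed to the bench: 180 deep (x), 300 wide (y), 85 high, plus the 10 thick lid. Origin: centre of its underside; its own -x faces the robot (the drawers' side), z up. The middle of its top is an open tray. Its pose differs each time, yaw up to 0.35 rad either way.
- drawer_left (a joint): the left drawer (on the +y side of the chest): metres open along the chest's -x; 0 = fully home. Starts 0.03 to 0.085 open, can slide to 0.15; about 2 N of friction, stays where left. Grey front 141 wide, 12 thick, 7 to 55 above the bench, with a pull; right behind it a dark steel tray 160 deep, 126 wide, rim 53 above the bench, with parts in it: no finger may touch the tray.
- drawer_left_pull (a point): centre of the front (-x) face of the aluminium pull of the left drawer (on the +y side of the chest): a solid block 100 wide (y), 18 high, standing 25 out from the drawer front, its middle 35 above the bench. Axes as the chest; moves with the drawer. With the drawer home this point is at chest x -127 mm.
- drawer_right (a joint): the right drawer (on the -y side of the chest): metres open along the chest's -x; 0 = fully home. Starts 0.03 to 0.085 open, can slide to 0.15; about 2 N of friction, stays where left. Grey front 141 wide, 12 thick, 7 to 55 above the bench, with a pull; right behind it a dark steel tray 160 deep, 126 wide, rim 53 above the bench, with parts in it: no finger may touch the tray.
- drawer_right_pull (a point): centre of the front (-x) face of the aluminium pull of the right drawer (on the -y side of the chest): a solid block 100 wide (y), 18 high, standing 25 out from the drawer front, its middle 35 above the bench. Axes as the chest; moves with the drawer. With the drawer home this point is at chest x -127 mm.
- lid (a joint): blue lid of the chest, hinged along the chest's far (+x) top edge: radians open; 0 = shut flat on the rim. It starts 0.55 to 1.0 open (sloping up towards the robot) and stays where left (stiff hinge; 1 to 6 N downward at the free edge moves it). On its underside a grey lining pad 135 by 250, 6 thick, 22 or more from the lid's edges: not to be touched by the fingers.
- lid_edge (a point): middle of the lid's free edge, on its outer (top when shut) face. The lid is a plate 180 from hinge to edge, 300 wide, 10 thick. Axes turn with the lid: at 0 as the chest's.
- lid_hinge (a point): middle of the lid's hinge axis, 85 above the bench, at chest x +90 mm; the axis runs along the chest's y. The plate's underside passes through the axis; its outer face is 10 above it when shut.
- plug_gauge: bright steel plug gauge standing upright, 44 diameter foot, 120 high. Bystander, loose, to be left alone. Origin: centre of its underside.
- ring_gauge: dark steel ring, 64 outer diameter, 24 high, lying flat. Bystander, loose, to be left alone. Origin: centre of its underside.
- oil_bottle: yellow oil bottle with red cap, 52 diameter, 130 high. Bystander, loose, to be left alone. Origin: centre of its underside.
- tin: green tin with a white lid, 60 diameter, 60 high. Bystander, loose, to be left alone. Origin: centre of its underside.
- workpiece: dark steel block 60x50x45 with an aluminium boss of 36 diameter sticking 35 out of its -x face. Bystander, loose, to be left alone. Origin: centre of its underside.
- wrench: steel wrench lying on the bench, about 180 long. Bystander, loose, to be left alone. Origin: centre of its underside.

How it is judged:
By the outcome, as a careful person would: the job done as asked, in the order asked, and still so for the second after the job is handed in, with the robot touching nothing.
It also fails if it takes over 54 s, if anything falls off the work surface, if the arm or the gripper's body presses on something with over 40 N, if the wrist force passes 120 N, or if a joint passes its speed limit or range.

### The arm

A 6-joint arm with a two-finger parallel gripper is mounted at the origin on the work surface. World frame = base frame: x ahead of the robot, y to its left, z up, the work surface at z = 0. Lengths are in m, angles in degrees, forces in N, time in s.
With the tool pointing down it reaches from about 0.3 to 0.825 m from the base axis. Payload 5.4 kg.
Tool frame: the origin (TCP) lies on the centre line of the jaws, within the pads' length; the fingertips stand 14 mm ahead of it and the grasp point (between the pads) lies 5 mm behind it; z points along the fingers, y is the line along which they close (so a half turn about z gives the same grasp; the last joint's range is limited). The gripper opens to 92 mm and grips with 3 to 60 N. Pads are 20 mm wide; open, the fingers measure 128 mm over their backs; the gripper's body (75 mm by 189 mm) begins 69 mm behind the grasp point.
Start: joints at [-88.871, 9.076, 91.501, -0, 79.423, -12.038], TCP at [0.131, -0.56, 0.229] pointing down, gripper open.
Joint ranges: [-166.64, 166.64], [-54.1, 131.32], [10.49, 154.53], [-73.88, 253.88], [9.74, 151.15], [-171.62, 171.62]. Speed limits (degrees/s): [147.25, 147.25, 180, 180, 180, 180].

### API

Orientations are given as a 3x3 rotation matrix whose columns are the frame's x, y, z axes.
In Python, from rig import * gives the robot as it stands.
- The arm moves only by the tool drive_tool, never from a script. Its argument "targets" is a list of rows, each a list of 2 entries, a list of its own where there are three numbers: the shift along the tool's x, y, z in mm, then the turn, a rotation vector about the tool's x, y, z in degrees. A call has exactly 5 rows; each row is the pose to reach, as a shift and turn from the pose commanded when the call began, along the tool's axes at that moment; what a row does not reach only later rows make up. A row lasts 1/8 s, in which the tool goes at most 62.5 mm and 10.7 degrees, less where a joint would pass 70% of its speed; a pose out of reach is approached as far as the arm can. A call with a gripper value outside its range is refused whole. "hand" is the finger opening in mm, from 0 to 91.9, set as the call begins (left out, the last holds). The fingers move at their own pace and stop on an object; "grip_force" is the grip in N (left out, the last holds). Time passes only in rows, so rows that repeat a pose let the fingers close, or fill a call up. It gives the time, the measured TCP pose, the force, the opening and the grip force at its end, in the units of the state.
- get_state(): the state, without advancing time (a new reading comes with each control period).
- read_camera(name): name is "side" or "top"; returns a dict with "pixels" (400x640x3 uint8, red, green, blue), "z_map" (400x640 float32, m along the optical axis (not along the pixel's ray), 0 where there is no reading), "fx", "fy", "cx", "cy" (pixels), "world_from_camera" (4x4, takes a point from camera to world coordinates). Camera axes: x right, y down, z forward; pixel columns grow to the right and rows downward; lengths in m; the calibration is good to about 2 mm. A picture is of the moment at which its call begins.
- finish_job(): hands the job in; it is judged then, once.
The state is a dict: "clock": time; "joint_positions": joint angles; "joint_vel": joint speeds; "tau": joint torques, N m; "eef_pos": TCP position; "eef_rot": TCP orientation; "contact_force": force on the tool from outside, world axes, zero at the start; "moment": the same for the moment, N m; "gripper_width": opening from 0.0 (shut) to 1.0 (fully open); "finger_force": force on a finger pad.
Only numpy, scipy, OpenCV 4.12 (cv2) and the standard library are available. Lean on these libraries where they do the work, as an engineer would, in place of code of your own. Each camera call takes 0.05 s, during which the arm holds its last target. There are 200 camera calls.

## Working session

There is one attempt and no reset: what is moved stays moved. The work goes in short steps, Python scripts to look and compute and a tool call to move; the robot and the scene stay as the last step left them, time stands still between calls to the robot, and variables do not carry over. Pictures are saved under pics/ and viewed, at most 10 in all, crops included, and the job is handed in when it is done.

Besides the shell and the picture viewer there is one more tool, called as name(argument=value, ...), one argument or row to a line, values as JSON. drive_tool: Moves the arm, as the interface text tells. Its arguments: {"type":"object","properties":{"targets":{"type":"array","items":{"type":"array"}},"hand":{"type":"number"},"grip_force":{"type":"number"}},"required":["targets"]}

```bash
mkdir -p pics; python3 - <<'E'
from rig import *
import numpy as np,cv2
s=get_state();print(s)
for n in("top","side"):
    c=read_camera(n);np.savez(n,**c);cv2.imwrite(f"pics/{n}0.png",c["pixels"][:,:,::-1]);print(n,c["fx"],c["fy"],c["cx"],c["cy"],np.round(c["world_from_camera"],3).tolist(),(c["z_map"]>0).mean())
E
```

```text
{'clock': 0.0, 'joint_positions': array([-8.88703109e+01,  9.11319372e+00,  9.15697653e+01, -3.34305892e-04,
        7.94240211e+01, -1.20398261e+01]), 'joint_vel': array([ 0.00448641, -0.02358952, -0.07579362, -0.00360819, -0.06025488,
        0.01312389]), 'tau': array([ 7.56967656e-04, -3.85578346e+01, -3.22106588e+01,  7.01002032e-02,
        3.78056592e-02, -1.38343066e-04]), 'eef_pos': array([ 0.13095024, -0.559283  ,  0.22763463]), 'eef_rot': array([[ 9.73700025e-01,  2.27833844e-01, -4.25464116e-05],
       [ 2.27833525e-01, -9.73698311e-01,  1.86667798e-03],
       [ 3.83865051e-04, -1.82727790e-03, -9.99998257e-01]]), 'contact_force': array([ 0.05343718,  1.21807569, -0.55448314]), 'moment': array([ 0.03382937,  0.0297879 , -0.06905053]), 'finger_force': 0.0, 'gripper_width': 1.000287350419383}
top 377.1007837006423 377.1007837006423 318.3218237549617 198.7861083215468 [[-0.01, -0.999, 0.051, 0.553], [-1.0, 0.01, -0.017, 0.007], [0.016, -0.051, -0.999, 1.225], [0.0, 0.0, 0.0, 1.0]] 0.99607421875
side 422.2534711608062 422.2534711608062 314.45253822867664 197.23044524022637 [[0.997, -0.054, 0.053, 0.575], [-0.075, -0.639, 0.766, -0.95], [-0.008, -0.768, -0.641, 0.882], [0.0, 0.0, 0.0, 1.0]] 0.996015625
```

View pics/top0.png

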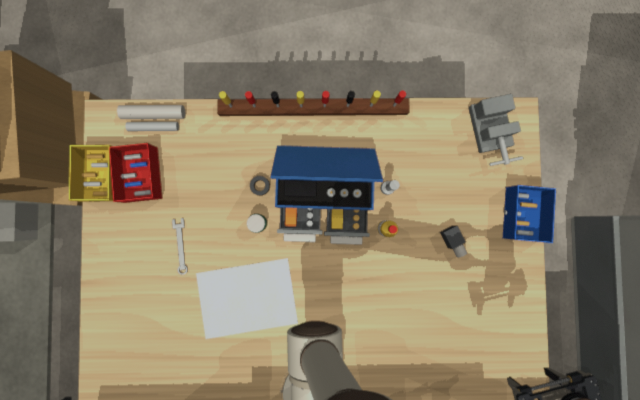

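View pics/side0.png

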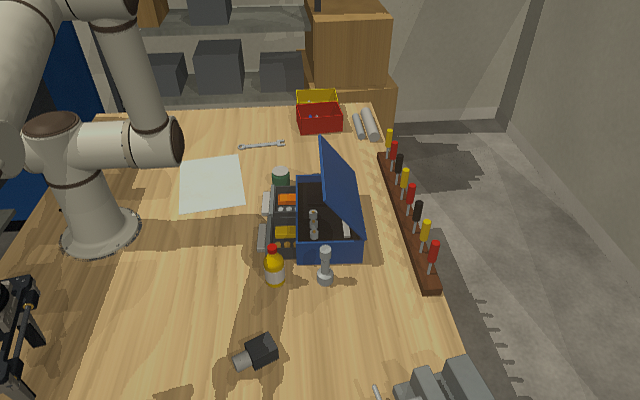

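The top view shows the chest at about (325,190): lid edge near row 180, pulls at (300,238) and (347,240), tin at (256,223), oil bottle at (389,229), plug gauge at (391,186) and ring at (260,184). The side view shows the same layout, with the lid about 0.9 rad open.

```bash
cat > h.py <<'E'
import numpy as np,cv2
def cloud(c):
    v,u=np.mgrid[0:400,0:640];z=c["z_map"]
    p=np.stack([(u-c["cx"])/c["fx"]*z,(v-c["cy"])/c["fy"]*z,z],-1)
    T=c["world_from_camera"];return p@T[:3,:3].T+T[:3,3]
E
python3 - <<'E'
from h import *
for n in("top","side"):
    c=np.load(n+".npz");P=cloud(c);px=c["pixels"].astype(int);hsv=cv2.cvtColor(c["pixels"],cv2.COLOR_RGB2HSV)
    roi=(P[...,0]>.3)&(P[...,0]<.85)&(abs(P[...,1])<.3)&(P[...,2]<.4)
    blue=roi&(hsv[...,0]>100)&(hsv[...,0]<125)&(hsv[...,1]>120)
    bench=roi&(P[...,2]<.01);print(n,"bench z",np.median(P[bench][:,2]),P[bench][:,2].std())
    lid=blue&(P[...,2]>.11);Q=P[lid]
    for k in range(3):
        m=Q.mean(0);nn=np.linalg.svd(Q-m,full_matrices=0)[2][2];nn*=np.sign(nn[2]);d=(Q-m)@nn;Q=Q[abs(d)<.006]
    print("lid n",nn,"res",d.std(),len(Q),"yaw",np.degrees(np.arctan2(-nn[1],-nn[0])),np.degrees(np.arctan2(nn[1],nn[0])),"open",np.arctan2(np.hypot(nn[0],nn[1]),nn[2]), "m",m)
    print("lid ext",Q.min(0),Q.max(0))
    r=cv2.minAreaRect(P[blue&(P[...,2]>.07)&(P[...,2]<.09)][:,:2].astype(np.float32)*1000);print("rim",r)
    u0,u1,v0,v1=(235,415,140,255) if n=="top" else (225,375,130,290)
    cv2.imwrite(f"pics/{n}c.png",cv2.resize(c["pixels"][v0:v1,u0:u1,::-1],None,fx=4 if n=="top" else 3.7,fy=4 if n=="top" else 3.7,interpolation=cv2.INTER_NEAREST))
    if n=="top":
        grey=roi&(hsv[...,1]<60)&(P[...,2]>.036)&(P[...,2]<.052)
        k,l,st,ce=cv2.connectedComponentsWithStats(grey.astype(np.uint8))
        for i in range(1,k):
            if st[i,4]>25: q=P[l==i];print(st[i],q.min(0).round(3),q.max(0).round(3),cv2.minAreaRect(q[:,:2].astype(np.float32)*1000))
        for v in range(225,250): print(v,[(round(P[v,u,0],3),round(P[v,u,2],3)) for u in(290,300,310,335,347,360)])
    for nm,(a,b) in dict(obj=(.02,.2)).items():
        o=roi&(P[...,2]>.015)&~blue
        k,l,st,ce=cv2.connectedComponentsWithStats(o.astype(np.uint8))
        for i in range(1,k):
            if st[i,4]>40: q=P[l==i];print("obj",st[i],q.min(0).round(3),q.max(0).round(3))
E
```

```text
top bench z -0.001035772712062899 0.0025609877495264377
lid n [ 0.78524425 -0.03133438  0.61839277] res 0.001387534925611031 3058 yaw 177.7148820522563 -2.2851179477436863 open 0.9041004343486136 m [ 0.70212294 -0.03308808  0.17931445]
lid ext [ 0.64952315 -0.18036105  0.11000229] [0.76223467 0.11469627 0.23642887]
rim ((625.957763671875, -30.301651000976562), (293.944091796875, 84.80382537841797), 87.6834716796875)
[331 230  32  14 279] [ 0.473 -0.148  0.036] [ 0.515 -0.051  0.052] ((493.2473449707031, -99.55656433105469), (96.119873046875, 40.92750930786133), 87.86354064941406)
[284 232  35  10 262] [ 0.481 -0.011  0.037] [0.511 0.095 0.052] ((495.82781982421875, 42.27777862548828), (106.26995086669922, 28.704204559326172), 89.38509368896484)
225 [(np.float64(0.532), np.float64(0.031)), (np.float64(0.531), np.float64(0.019)), (np.float64(0.531), np.float64(0.036)), (np.float64(0.53), np.float64(0.033)), (np.float64(0.53), np.float64(0.013)), (np.float64(0.529), np.float64(0.008))]
226 [(np.float64(0.528), np.float64(0.011)), (np.float64(0.528), np.float64(0.014)), (np.float64(0.528
[... 6280 characters left out ...]
20  17 280] [ 0.494 -0.251  0.019] [ 0.545 -0.202  0.132]
side bench z -0.0012027896561752072 0.001982048530897706
lid n [ 0.77647213 -0.03044244  0.62941583] res 0.001990928023546701 765 yaw 177.75480611818088 -2.245193881819143 open 0.8899951101714952 m [ 0.68721012 -0.10909214  0.19137467]
lid ext [ 0.64845685 -0.1878903   0.11058899] [0.75916155 0.11313224 0.23365713]
rim ((659.4290771484375, -34.40727233886719), (303.83795166015625, 149.8904571533203), 87.54174041748047)
obj [ 297  134   70  149 5050] [ 0.585 -0.26   0.015] [0.773 0.118 0.234]
obj [ 257  166   40  119 3076] [ 0.471 -0.257  0.015] [0.586 0.208 0.131]
obj [300 247  19  15 152] [ 0.587 -0.184  0.015] [ 0.636 -0.177  0.068]
```

View pics/topc.png

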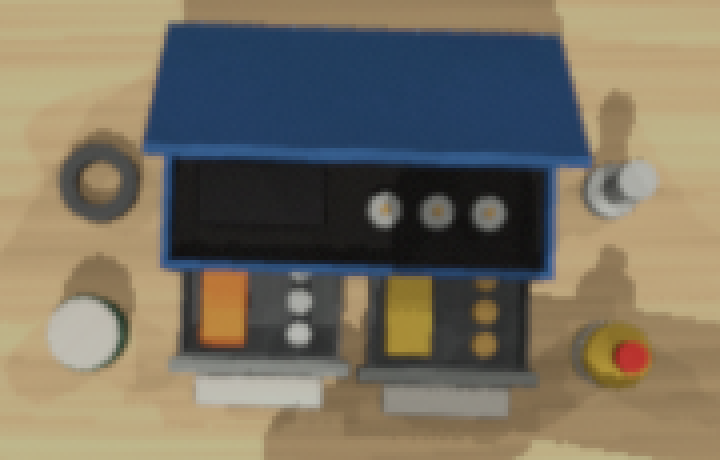

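Chest found: yaw about −2.3°, origin about (0.674, −0.031), lid about 0.9 rad open. The left pull's face is near (0.483, 0.042) and the right's near (0.476, −0.10); home is x ≈ 0.55 and 0.544. I'll push each pull with closed fingers, starting with the left.

drive_tool(
  targets=[
    [[38, -50, 0], [0, 0, 3.1]],
    [[76, -99, 0], [0, 0, 6.2]],
    [[114, -149, 0], [0, 0, 9.3]],
    [[152, -198, 0], [0, 0, 12.4]],
    [[190, -248, 0], [0, 0, 15.5]],
  ],
  hand=0,
  grip_force=5,
)

```text
clock: 0.72
eef_pos: [0.2597, -0.2733, 0.2282]
eef_rot: [[0.999, -0.043, 0.0], [-0.043, -0.999, 0.0], [0.0, -0.0, -1.0]]
contact_force: [0.7, -0.2, -0.1]
gripper_width: 0.481
finger_force: 0.0
```

```bash
cat > t.py <<'E'
from rig import *
import numpy as np,sys
from scipy.spatial.transform import Rotation as R
def to(*targets,yaw=-2.3,pitch=0):
    s=get_state();p=s["eef_pos"];A=s["eef_rot"]
    print("t",s["clock"],"p",p.round(4),"ax",A[:,0].round(3),A[:,2].round(3),"F",s["contact_force"].round(1),"w",round(s["gripper_width"],2))
    c,q=np.cos(np.radians(yaw)),np.sin(np.radians(yaw))
    D=np.array([[c,q,0],[q,-c,0],[0,0,-1]])@R.from_euler("y",pitch,degrees=True).as_matrix()
    print("rot",np.degrees(R.from_matrix(A.T@D).as_rotvec()).round(2))
    for t in targets: print(t,(A.T@(np.array(t)-p)*1000).round(1))
E
python3 -c "
from t import *
to((.40,.04,.229),(.40,.04,.036))"
```

```text
t 0.725 p [ 0.2597 -0.2733  0.2282] ax [ 0.999 -0.043  0.   ] [ 0.  0. -1.] F [ 0.7 -0.2 -0.1] w 0.48
rot [-0.02 -0.01 -0.18]
(0.4, 0.04, 0.229) [ 126.6 -319.1   -0.7]
(0.4, 0.04, 0.036) [ 126.6 -319.   192.3]
```

drive_tool(
  targets=[
    [[23, -56, 0], [0, 0, 0]],
    [[46, -112, 0], [0, 0, 0]],
    [[69, -168, 10], [0, 0, 0]],
    [[92, -224, 20], [0, 0, 0]],
    [[114, -280, 30], [0, 0, 0]],
  ],
)

```text
clock: 1.35
eef_pos: [0.3851, 0.0018, 0.1984]
eef_rot: [[0.999, -0.041, 0.001], [-0.041, -0.999, -0.0], [0.001, 0.0, -1.0]]
contact_force: [0.4, -1.0, 0.6]
gripper_width: 0.006
finger_force: 0.0
```

drive_tool(
  targets=[
    [[6, -20, 35], [0, 0, 0]],
    [[12, -39, 75], [0, 0, 0]],
    [[12, -39, 115], [0, 0, 0]],
    [[12, -39, 150], [0, 0, 0]],
    [[12, -39, 162], [0, 0, 0]],
  ],
)

```text
clock: 1.98
eef_pos: [0.3962, 0.0387, 0.0345]
eef_rot: [[0.999, -0.041, -0.005], [-0.041, -0.999, 0.001], [-0.005, -0.001, -1.0]]
contact_force: [-0.3, 0.5, 0.4]
gripper_width: 0.007
finger_force: 0.0
```

```bash
python3 -c "
from t import *
to((.46,.042,.036),(.537,.042,.036))"
```

```text
t 1.975 p [0.3962 0.0387 0.0345] ax [ 0.999 -0.041 -0.005] [-0.005  0.001 -1.   ] F [-0.3  0.5  0.4] w 0.01
rot [-0.04  0.26 -0.03]
(0.46, 0.042, 0.036) [63.6 -5.9 -1.7]
(0.537, 0.042, 0.036) [140.6  -9.   -2.1]
```

drive_tool(
  targets=[
    [[20, -3, 0], [0, 0, 0]],
    [[40, -6, 0], [0, 0, 0]],
    [[58, -6, 0], [0, 0, 0]],
    [[70, -6, 0], [0, 0, 0]],
    [[75, -6, 0], [0, 0, 0]],
  ],
)

```text
clock: 2.6
eef_pos: [0.4737, 0.041, 0.037]
eef_rot: [[0.999, -0.041, -0.001], [-0.041, -0.999, -0.0], [-0.001, 0.0, -1.0]]
contact_force: [-3.1, -0.7, 1.1]
gripper_width: 0.005
finger_force: 1.1
```

drive_tool(
  targets=[
    [[5, 0, 0], [0, 0, 0]],
    [[10, 0, 0], [0, 0, 0]],
    [[15, 0, 0], [0, 0, 0]],
    [[20, 0, 0], [0, 0, 0]],
    [[25, 0, 0], [0, 0, 0]],
  ],
)

```text
clock: 3.22
eef_pos: [0.4986, 0.0401, 0.0365]
eef_rot: [[0.999, -0.041, -0.0], [-0.041, -0.999, 0.0], [-0.0, -0.0, -1.0]]
contact_force: [-2.6, -0.1, 1.5]
gripper_width: 0.0
finger_force: 1.1
```

drive_tool(
  targets=[
    [[5, 0, 0], [0, 0, 0]],
    [[10, 0, 0], [0, 0, 0]],
    [[15, 0, 0], [0, 0, 0]],
    [[20, 0, 0], [0, 0, 0]],
    [[25, 0, 0], [0, 0, 0]],
  ],
)

```text
clock: 3.85
eef_pos: [0.5236, 0.0391, 0.0365]
eef_rot: [[0.999, -0.041, -0.0], [-0.041, -0.999, 0.0], [-0.0, -0.0, -1.0]]
contact_force: [-1.9, 0.1, 0.4]
gripper_width: 0.004
finger_force: 1.1
```

drive_tool(
  targets=[
    [[3, 0, 0], [0, 0, 0]],
    [[6, 0, 0], [0, 0, 0]],
    [[8, 0, 0], [0, 0, 0]],
    [[10, 0, 0], [0, 0, 0]],
    [[12, 0, 0], [0, 0, 0]],
  ],
)

```text
clock: 4.47
eef_pos: [0.5354, 0.0387, 0.0366]
eef_rot: [[0.999, -0.041, -0.0], [-0.041, -0.999, 0.0], [-0.0, -0.0, -1.0]]
contact_force: [-2.2, -0.6, -1.0]
gripper_width: 0.006
finger_force: 1.0
```

drive_tool(
  targets=[
    [[1, 0, 0], [0, 0, 0]],
    [[2, 0, 0], [0, 0, 0]],
    [[3, 0, 0], [0, 0, 0]],
    [[4, 0, 0], [0, 0, 0]],
    [[5, 0, 0], [0, 0, 0]],
  ],
)

```text
clock: 5.1
eef_pos: [0.5388, 0.0385, 0.0365]
eef_rot: [[0.999, -0.04, -0.004], [-0.04, -0.999, 0.0], [-0.004, 0.0, -1.0]]
contact_force: [-10.2, -0.8, 7.2]
gripper_width: 0.008
finger_force: 5.0
```

drive_tool(
  targets=[
    [[1, 0, 0], [0, 0, 0]],
    [[1, 0, 0], [0, 0, 0]],
    [[-5, 0, 0], [0, 0, 0]],
    [[-40, 0, 0], [0, 0, 0]],
    [[-90, 0, 0], [0, 0, 0]],
  ],
)

```text
clock: 5.72
eef_pos: [0.4517, 0.0417, 0.0375]
eef_rot: [[0.999, -0.041, 0.004], [-0.041, -0.999, -0.001], [0.004, 0.0, -1.0]]
contact_force: [0.4, 0.0, 0.1]
gripper_width: 0.006
finger_force: 0.0
```

drive_tool(
  targets=[
    [[-12, 30, 0], [0, 0, 0]],
    [[-12, 70, 0], [0, 0, 0]],
    [[-12, 110, 0], [0, 0, 0]],
    [[-12, 130, 0], [0, 0, 0]],
    [[-12, 130, 0], [0, 0, 0]],
  ],
)

```text
clock: 6.35
eef_pos: [0.4342, -0.0887, 0.0373]
eef_rot: [[0.999, -0.043, 0.003], [-0.043, -0.999, -0.001], [0.003, 0.001, -1.0]]
contact_force: [1.0, 0.4, -0.5]
gripper_width: 0.002
finger_force: 0.0
```

drive_tool(
  targets=[
    [[12, 0, 0], [0, 0, 0]],
    [[22, 0, 0], [0, 0, 0]],
    [[28, 0, 0], [0, 0, 0]],
    [[33, 0, 0], [0, 0, 0]],
    [[38, 0, 0], [0, 0, 0]],
  ],
)

```text
clock: 6.98
eef_pos: [0.4709, -0.0883, 0.0363]
eef_rot: [[0.999, -0.04, -0.001], [-0.04, -0.999, 0.001], [-0.001, -0.001, -1.0]]
contact_force: [-1.9, 1.7, 1.1]
gripper_width: 0.007
finger_force: 1.1
```

drive_tool(
  targets=[
    [[5, 0, 0], [0, 0, 0]],
    [[10, 0, 0], [0, 0, 0]],
    [[15, 0, 0], [0, 0, 0]],
    [[20, 0, 0], [0, 0, 0]],
    [[25, 0, 0], [0, 0, 0]],
  ],
)

```text
clock: 7.6
eef_pos: [0.4962, -0.0898, 0.0364]
eef_rot: [[0.999, -0.041, -0.0], [-0.041, -0.999, 0.0], [-0.0, -0.0, -1.0]]
contact_force: [-2.4, 1.7, -1.2]
gripper_width: 0.006
finger_force: 1.1
```

drive_tool(
  targets=[
    [[5, 0, 0], [0, 0, 0]],
    [[10, 0, 0], [0, 0, 0]],
    [[15, 0, 0], [0, 0, 0]],
    [[20, 0, 0], [0, 0, 0]],
    [[25, 0, 0], [0, 0, 0]],
  ],
)

```text
clock: 8.22
eef_pos: [0.5214, -0.091, 0.0366]
eef_rot: [[0.999, -0.041, -0.0], [-0.041, -0.999, -0.0], [-0.0, 0.0, -1.0]]
contact_force: [-2.5, 0.0, -2.4]
gripper_width: 0.002
finger_force: 1.1
```

drive_tool(
  targets=[
    [[3, 0, 0], [0, 0, 0]],
    [[5, 0, 0], [0, 0, 0]],
    [[7, 0, 0], [0, 0, 0]],
    [[9, 0, 0], [0, 0, 0]],
    [[10, 0, 0], [0, 0, 0]],
  ],
)

```text
clock: 8.85
eef_pos: [0.5312, -0.0914, 0.0367]
eef_rot: [[0.999, -0.041, 0.0], [-0.041, -0.999, -0.0], [0.0, 0.0, -1.0]]
contact_force: [-2.6, -0.0, 0.1]
gripper_width: 0.006
finger_force: 1.0
```

drive_tool(
  targets=[
    [[1, 0, 0], [0, 0, 0]],
    [[2, 0, 0], [0, 0, 0]],
    [[3, 0, 0], [0, 0, 0]],
    [[4, 0, 0], [0, 0, 0]],
    [[4, 0, 0], [0, 0, 0]],
  ],
)

```text
clock: 9.48
eef_pos: [0.5336, -0.0915, 0.0367]
eef_rot: [[0.999, -0.04, -0.004], [-0.04, -0.999, 0.0], [-0.004, -0.0, -1.0]]
contact_force: [-8.8, -1.2, 6.3]
gripper_width: 0.007
finger_force: 4.4
```

drive_tool(
  targets=[
    [[1, 0, 0], [0, 0, 0]],
    [[1, 0, 0], [0, 0, 0]],
    [[-5, 0, 0], [0, 0, 0]],
    [[-40, 0, 0], [0, 0, 0]],
    [[-80, 0, 0], [0, 0, 0]],
  ],
)

```text
clock: 10.1
eef_pos: [0.4556, -0.0886, 0.0372]
eef_rot: [[0.999, -0.041, 0.003], [-0.041, -0.999, -0.001], [0.003, 0.001, -1.0]]
contact_force: [0.3, 0.4, 0.2]
gripper_width: 0.007
finger_force: 0.0
```

drive_tool(
  targets=[
    [[0, 0, -55], [0, 0, 0]],
    [[0, 0, -110], [0, 0, 0]],
    [[0, 0, -165], [0, 0, 0]],
    [[0, 0, -220], [0, 0, 0]],
    [[0, 0, -265], [0, 0, 0]],
  ],
)

```text
clock: 10.72
eef_pos: [0.456, -0.0884, 0.3048]
eef_rot: [[0.999, -0.041, 0.005], [-0.041, -0.999, -0.002], [0.005, 0.001, -1.0]]
contact_force: [0.8, -0.8, 0.8]
gripper_width: 0.003
finger_force: 0.0
```

```bash
python3 - <<'E'
from h import *
from t import *
to((.72,-.033,.30),(.702,-.033,.26))
for n in("side","top"):
    c=read_camera(n);P=cloud(c);hsv=cv2.cvtColor(c["pixels"],cv2.COLOR_RGB2HSV)
    if n=="side": cv2.imwrite("pics/side1.png",cv2.resize(c["pixels"][120:300,200:420,::-1],None,fx=3,fy=3))
    roi=(P[...,0]>.5)&(P[...,0]<.59)&(P[...,1]>-.17)&(P[...,1]<.11)&(hsv[...,1]<70)&(P[...,2]>.037)&(P[...,2]<.047)
    for a,b in((-.15,-.05),(-.01,.09)):
        q=P[roi&(P[...,1]>a)&(P[...,1]<b)];print(n,len(q),np.percentile(q[:,0],[2,50,98]) if len(q) else 0)
    Q=P[(P[...,0]>.6)&(P[...,0]<.8)&(P[...,2]>.12)&(abs(P[...,1]+.03)<.15)&(hsv[...,0]>100)&(hsv[...,0]<125)&(hsv[...,1]>120)]
    if len(Q)>100:
      for k in range(3):
        m=Q.mean(0);nn=np.linalg.svd(Q-m,full_matrices=0)[2][2];nn*=np.sign(nn[2]);Q=Q[abs((Q-m)@nn)<.006]
      print("open",np.arccos(nn[2]),Q[:,2].max())
E
```

```text
t 10.725 p [ 0.456  -0.0884  0.3048] ax [ 0.999 -0.041  0.005] [ 0.005 -0.002 -1.   ] F [ 0.8 -0.8  0.8] w 0.0
rot [ 0.08 -0.28 -0.03]
(0.72, -0.033, 0.3) [261.5 -66.    6. ]
(0.702, -0.033, 0.26) [243.3 -65.4  45.9]
side 217 [0.54327661 0.55512037 0.56718643]
side 169 [0.54880941 0.56068655 0.57203703]
open 0.8809543454636332 0.23335647494113354
top 233 [0.54536273 0.55782336 0.56803025]
top 222 [0.55011301 0.56266372 0.5745602 ]
open 0.9024909938474887 0.23707887000783223
```

View pics/side1.png

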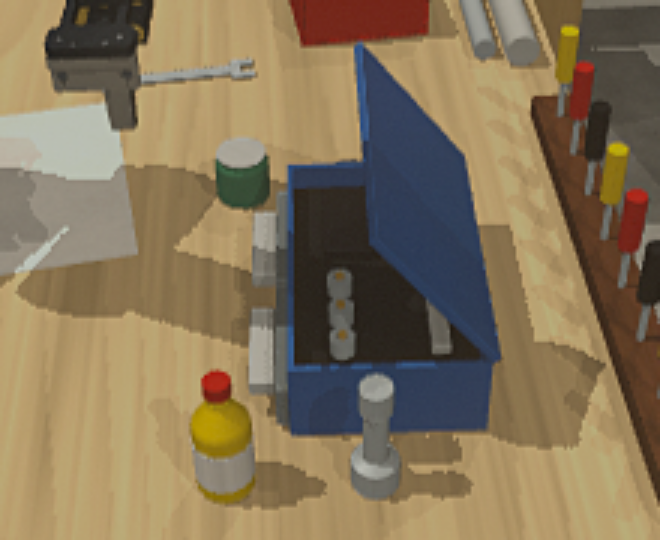

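Both drawers are flush: the pulls at crop (263,245) and (262,350) sit against the chest front, with faces at x 0.549 and 0.544. The lid, bottle (225,440), plug gauge (375,435) and tin (242,172) haven't moved. Next I go over the lid's free edge.

drive_tool(
  targets=[
    [[55, -15, 0], [0, 0, 0]],
    [[110, -30, 0], [0, 0, 0]],
    [[165, -45, 0], [0, 0, 0]],
    [[220, -60, 0], [0, 0, 0]],
    [[260, -66, 0], [0, 0, 0]],
  ],
)

```text
clock: 11.45
eef_pos: [0.7196, -0.0317, 0.2998]
eef_rot: [[0.999, -0.04, -0.0], [-0.04, -0.999, 0.001], [-0.0, -0.001, -1.0]]
contact_force: [-0.1, -0.5, 1.6]
gripper_width: 0.004
finger_force: 0.0
```

```bash
python3 - <<'E'
from t import *
O=np.array([.674,-.033,0]);ex=np.array([.9992,-.04,0])
T=[]
for th in (1.1,1.0,.9,.8,.7,.6,.5,.4,.3,.2,.1,.05,0):
    r=.165;x=.09-r*np.cos(th)+.01*np.sin(th)+.010;z=.085+r*np.sin(th)+.01*np.cos(th)+.014
    T.append(tuple((O+x*ex+[0,0,z]).round(4)))
to(*T)
E
```

```text
t 11.45 p [ 0.7196 -0.0317  0.2998] ax [ 0.999 -0.04  -0.   ] [-0.     0.001 -1.   ] F [-0.1 -0.5  1.6] w 0.0
rot [-0.04  0.01  0.04]
(np.float64(0.708), np.float64(-0.0344), np.float64(0.2506)) [-11.4   3.2  49.2]
(np.float64(0.6932), np.float64(-0.0338), np.float64(0.2432)) [-26.2   3.2  56.6]
(np.float64(0.6793), np.float64(-0.0332), np.float64(0.2345)) [-40.2   3.2  65.3]
(np.float64(0.6662), np.float64(-0.0327), np.float64(0.2243)) [-53.3   3.2  75.5]
(np.float64(0.6543), np.float64(-0.0322), np.float64(0.2129)) [-65.2   3.2  86.9]
(np.float64(0.6435), np.float64(-0.0318), np.float64(0.2004)) [-76.    3.2  99.4]
(np.float64(0.634), np.float64(-0.0314), np.float64(0.1869)) [-85.5   3.2 112.9]
(np.float64(0.626), np.float64(-0.0311), np.float64(0.1725)) [-93.5   3.2 127.3]
(np.float64(0.6194), np.float64(-0.0308), np.float64(0.1573)) [-100.1    3.2  142.5]
(np.float64(0.6143), np.float64(-0.0306), np.float64(0.1416)) [-105.2    3.2  158.2]
(np.float64(0.6109), np.float64(-0.0305), np.float64(0.1254)) [-108.6    3.2  174.4]
(np.float64(0.6098), np.float64(-0.0304), np.float64(0.1172)) [-109.7    3.2  182.6]
(np.float64(0.6091), np.float64(-0.0304), np.float64(0.109)) [-110.4    3.2  190.8]
```

drive_tool(
  targets=[
    [[-5, 0, 25], [0, 0, 0]],
    [[-11, 0, 47], [0, 0, 0]],
    [[-22, 0, 54], [0, 0, 0]],
    [[-33, 0, 61], [0, 0, 0]],
    [[-40, 0, 65], [0, 0, 0]],
  ],
)

```text
clock: 12.08
eef_pos: [0.6775, -0.031, 0.2353]
eef_rot: [[0.999, -0.041, 0.001], [-0.041, -0.999, 0.001], [0.001, -0.001, -1.0]]
contact_force: [2.6, 0.6, -0.1]
gripper_width: 0.007
finger_force: 1.1
```

drive_tool(
  targets=[
    [[-6, 0, 5], [0, 0, 0]],
    [[-13, 0, 10], [0, 0, 0]],
    [[-19, 0, 16], [0, 0, 0]],
    [[-25, 0, 22], [0, 0, 0]],
    [[-30, 0, 28], [0, 0, 0]],
  ],
)

```text
clock: 12.7
eef_pos: [0.6471, -0.03, 0.2083]
eef_rot: [[0.999, -0.041, -0.001], [-0.041, -0.999, -0.0], [-0.001, 0.0, -1.0]]
contact_force: [0.5, 0.5, 2.4]
gripper_width: 0.008
finger_force: 1.0
```

drive_tool(
  targets=[
    [[-6, 0, 7], [0, 0, 0]],
    [[-11, 0, 13], [0, 0, 0]],
    [[-15, 0, 20], [0, 0, 0]],
    [[-20, 0, 27], [0, 0, 0]],
    [[-23, 0, 34], [0, 0, 0]],
  ],
)

```text
clock: 13.32
eef_pos: [0.6242, -0.0291, 0.174]
eef_rot: [[0.999, -0.041, -0.001], [-0.041, -0.999, 0.0], [-0.001, 0.0, -1.0]]
contact_force: [0.3, 0.8, 2.2]
gripper_width: 0.002
finger_force: 0.9
```

drive_tool(
  targets=[
    [[-4, 0, 7], [0, 0, 0]],
    [[-7, 0, 15], [0, 0, 0]],
    [[-9, 0, 23], [0, 0, 0]],
    [[-12, 0, 31], [0, 0, 0]],
    [[-14, 0, 39], [0, 0, 0]],
  ],
)

```text
clock: 13.95
eef_pos: [0.6107, -0.0285, 0.1351]
eef_rot: [[0.999, -0.041, 0.0], [-0.041, -0.999, 0.0], [0.0, -0.0, -1.0]]
contact_force: [1.0, -0.3, 1.1]
gripper_width: 0.006
finger_force: 0.7
```

drive_tool(
  targets=[
    [[-1, 0, 4], [0, 0, 0]],
    [[-2, 0, 8], [0, 0, 0]],
    [[-2, 0, 12], [0, 0, 0]],
    [[-3, 0, 16], [0, 0, 0]],
    [[-3, 0, 20], [0, 0, 0]],
  ],
)

```text
clock: 14.58
eef_pos: [0.6074, -0.0283, 0.1153]
eef_rot: [[0.999, -0.041, -0.001], [-0.041, -0.999, 0.0], [-0.001, -0.0, -1.0]]
contact_force: [-0.4, -0.3, 1.9]
gripper_width: 0.01
finger_force: 0.7
```

drive_tool(
  targets=[
    [[0, 0, 1.5], [0, 0, 0]],
    [[0, 0, 3], [0, 0, 0]],
    [[0, 0, 4.5], [0, 0, 0]],
    [[0, 0, 6], [0, 0, 0]],
    [[0, 0, 7], [0, 0, 0]],
  ],
)

```text
clock: 15.2
eef_pos: [0.6077, -0.0284, 0.1093]
eef_rot: [[0.999, -0.041, -0.0], [-0.041, -0.999, -0.0], [-0.0, 0.0, -1.0]]
contact_force: [-4.1, 0.7, 9.8]
gripper_width: 0.008
finger_force: 4.7
```

Contact with the rim at 9.8 N. I'll press slightly more, then lift straight off and away.

drive_tool(
  targets=[
    [[0, 0, 0.7], [0, 0, 0]],
    [[0, 0, 1.5], [0, 0, 0]],
    [[0, 0, 1.5], [0, 0, 0]],
    [[0, 0, 1.5], [0, 0, 0]],
    [[0, 0, 1.5], [0, 0, 0]],
  ],
)

```text
clock: 15.82
eef_pos: [0.6078, -0.0284, 0.1093]
eef_rot: [[0.999, -0.04, -0.0], [-0.04, -0.999, -0.0], [-0.0, 0.0, -1.0]]
contact_force: [-7.3, 1.2, 13.4]
gripper_width: 0.008
finger_force: 6.8
```

drive_tool(
  targets=[
    [[0, 0, -5], [0, 0, 0]],
    [[0, 0, -30], [0, 0, 0]],
    [[0, 0, -80], [0, 0, 0]],
    [[-40, 0, -120], [0, 0, 0]],
    [[-90, 0, -150], [0, 0, 0]],
  ],
)

```text
clock: 16.45
eef_pos: [0.5178, -0.025, 0.259]
eef_rot: [[0.999, -0.041, 0.003], [-0.041, -0.999, -0.001], [0.003, 0.001, -1.0]]
contact_force: [-0.2, -0.8, 0.8]
gripper_width: 0.004
finger_force: 0.0
```

drive_tool(
  targets=[
    [[-30, 50, 0], [0, 0, 0]],
    [[-60, 100, 0], [0, 0, 0]],
    [[-90, 150, 0], [0, 0, 0]],
    [[-110, 200, 0], [0, 0, 0]],
    [[-130, 240, 0], [0, 0, 0]],
  ],
)

```text
clock: 17.08
eef_pos: [0.3772, -0.261, 0.2571]
eef_rot: [[0.999, -0.042, 0.001], [-0.042, -0.999, -0.001], [0.001, 0.001, -1.0]]
contact_force: [-0.1, 0.4, 0.2]
gripper_width: 0.005
finger_force: 0.0
```

```bash
python3 - <<'E'
from h import *
from rig import *
for n in("side","top"):
    c=read_camera(n);P=cloud(c);hsv=cv2.cvtColor(c["pixels"],cv2.COLOR_RGB2HSV)
    u0,u1,v0,v1=(235,415,140,255) if n=="top" else (200,420,120,300)
    cv2.imwrite(f"pics/{n}2.png",cv2.resize(c["pixels"][v0:v1,u0:u1,::-1],None,fx=3,fy=3))
    roi=(P[...,0]>.5)&(P[...,0]<.59)&(hsv[...,1]<70)&(P[...,2]>.037)&(P[...,2]<.047)
    for a,b in((-.15,-.05),(-.01,.09)):
        q=P[roi&(P[...,1]>a)&(P[...,1]<b)];print(n,len(q),np.percentile(q[:,0],[2,50,98]) if len(q) else 0)
    Q=P[(P[...,0]>.57)&(P[...,0]<.8)&(P[...,2]>.085)&(abs(P[...,1]+.03)<.15)&(hsv[...,0]>100)&(hsv[...,0]<125)&(hsv[...,1]>120)]
    A=np.c_[Q[:,:2],np.ones(len(Q))];k=np.linalg.lstsq(A,Q[:,2],rcond=None)[0];print("lid slope",k[:2],"z",Q[:,2].mean(),Q.min(0),Q.max(0))
E
```

```text
side 216 [0.54328859 0.55507844 0.56717646]
side 167 [0.54870128 0.55981662 0.57203982]
lid slope [0.00046085 0.00064119] z 0.093641989612456 [ 0.57894358 -0.17993116  0.08576428] [0.76635217 0.11801008 0.09944129]
top 244 [0.54538225 0.55565359 0.56803922]
top 234 [0.55011468 0.5626396  0.57583379]
lid slope [9.08995045e-04 9.81290134e-05] z 0.09384147118344537 [ 0.57849768 -0.1799665   0.08606786] [0.7628702  0.11789432 0.10140347]
```

View pics/side2.png

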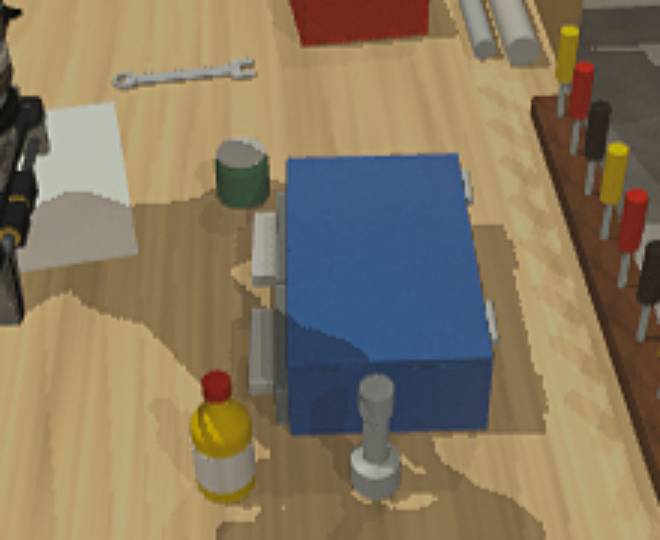

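View pics/top2.png

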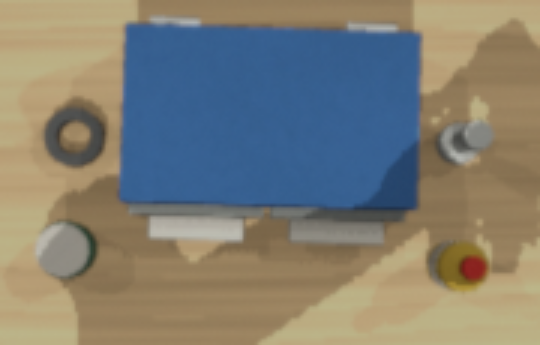

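The lid lies flat, with slope under 0.001 and its face about 94 mm up. In the top crop the pulls at (196,228) and (336,232) are home. The ring (74,137), tin (66,249), plug gauge (465,140) and bottle (460,266) are where they started.

```bash
python3 -c "
from rig import *
print(finish_job())"
```

```text
the job is handed in; nothing more can be done
None
```

The job is handed in: both drawers were pushed fully home, then the lid was pressed shut flat, with nothing around the chest disturbed (about 17 s on the robot's clock).

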